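# Tighten the flange nut on the rotary table

## Task

Screw the nut in the middle of the flange clockwise with the fingers until it stops, then draw the wrench out of its pocket, set it flat on the flange with its jaws round the nut, and let go of it. Take the wrench again by the outer half of its handle and tighten the nut about a sixth of a turn clockwise, then lift the wrench off and lay it flat on the middle of the rubber mat. Leave everything else on the bench alone.

Things in the scene. Friction and masses are not known exactly. Their poses are not given: they have to be found in the camera images.
- rotary: fixed dark steel rotary table, 224 mm across, 30 mm high, carrying a bright steel flange, 190 mm across, whose flat top is 50 mm above the bench; origin at the centre of the underside, z up. The captive nut stands at its centre.
- hex_nut: captive plain-steel hex nut in the middle of the flange. Origin at the centre of its underside, on the flange top. 40 mm across flats, 46 mm across corners, 30 mm high: straight sides for the lower 19 mm, then tapering to 35 mm across corners. A stud ends 8 mm above its top; a small dot marks one corner. Its axes turn with it: z up, x points at the dotted corner, y is square to a flat.
- nut (a joint): free run of the nut in rad: grows as the nut turns clockwise seen from above; light to turn; it comes to its stop (finger-tight) at 1.40, starts between 0 and 0.5
- stud (a joint): tightening turn of the nut in rad, clockwise seen from above, beyond finger-tight: 0 at the start, stiff (0.6 Nm), stays where it is left; pi/3 is a sixth of a turn, its end is at 2.4
- wrench: plain steel open-ended wrench, 12 mm thick, 0.3 kg, 184 mm long. Origin on the underside at the jaws' centre; x runs along the handle away from the jaws, z up. Jaw gap 42.5 mm (faces at y = +-21 mm, x = -14 to 31 mm), head 71 mm wide, ends near x = 50 mm; handle 22 mm wide from there to x = 171 mm. On the nut, its x axis points along a corner of the nut.
- wrench_neck (a point): point on the neck of the wrench next to the head, 60 mm from the jaw centre, at mid thickness (6 mm above the underside); same axes as the wrench
- wrench_handle (a point): point on the outer half of the wrench's handle, 118 mm from the jaw centre, at mid thickness; same axes as the wrench
- pocket: fixed dark steel tool pocket: slab 210 x 90 mm, 10 mm thick, with a roofed sleeve from x = 15 to 105 mm (54 mm wide, 44 mm inside, inner height 18 mm, roof top 32 mm above the bench), open towards -x. The wrench lies on the slab, handle in the sleeve, jaws towards -x; it is free once drawn 95 mm towards -x. Origin: centre of the underside.
- mat: fixed black rubber mat, 260 mm (x) by 160 mm (y), 3 mm thick, empty; origin at the centre of its underside, z up
- ring_gauge: steel ring gauge, 64 mm across, 22 mm high, lying flat; bystander, leave alone
- spare_nut: loose large brass hex nut, 52 mm across flats, 24 mm high; not the one to turn; bystander, leave alone
- plug_gauge: double-ended steel plug gauge, 115 mm long, 28 mm thick, lying; bystander, leave alone
- v_block: dark steel V-block, 70 x 50 x 40 mm; bystander, leave alone
- screwdriver: screwdriver, 130 mm long, lying; bystander, leave alone
- gauge_case: closed wooden gauge-block case, 60 x 90 x 35 mm; bystander, leave alone
- grease_jar: clear plastic jar with a black lid, 52 mm across, 85 mm tall, standing; bystander, leave alone
- brush: small bench brush, 130 mm long, lying; bystander, leave alone
Not all that is in view belongs to the job. What is shaped like the wrench but red is not meant.

How it is judged:
By the outcome, as a careful person would: the job done as asked, in the order asked, and still so for the second after the job is handed in, with the robot touching nothing.
It also fails if it takes over 72 s, if anything falls off the work surface, if the arm or the gripper's body presses on something with over 40 N, if the wrist force passes 120 N, or if a joint passes its speed limit or range.

## Robot

A 6-joint arm with a two-finger parallel gripper is mounted at the origin on the work surface. World frame = base frame: x ahead of the robot, y to its left, z up, the work surface at z = 0. Lengths are in m, angles in degrees, forces in N, time in s.
With the tool pointing down it reaches from about 0.275 to 0.85 m from the base axis. Payload 5.2 kg.
Tool frame: the origin (TCP) lies on the centre line of the jaws, within the pads' length; the fingertips stand 25 mm ahead of it and the grasp point (between the pads) lies 6 mm ahead of it; y points along the fingers, x is the direction in which the jaws open and shut, and the axes are right-handed (so a half turn about y gives the same grasp; the last joint's range is limited). The gripper opens to 85 mm and grips with 20 to 120 N. Pads are 22 mm wide; open, the fingers measure 114 mm over their backs; the gripper's body (76 mm by 85 mm) begins 54 mm behind the grasp point. The pads swing forward as they close: fully open they stand 13 mm farther back than shut.
Start: joints at [-11.62, 14.817, 87.949, -0, 77.235, -11.62], TCP at [0.55, 0, 0.233] pointing down, gripper open.
Joint ranges: [-179.93, 179.93], [-52.35, 119.4], [10.71, 147.94], [-69.91, 249.91], [12.55, 155.21], [-178.61, 178.61]. Speed limits (degrees/s): [147.25, 147.25, 180, 180, 180, 180].

## Interface

Orientations are given as a 3x3 rotation matrix whose columns are the frame's x, y, z axes.
In Python, from cell import manip gives the robot as it stands.
- The arm moves only by the shell command python3 -m crank 'ROWS' [FORCE]. ROWS is text: rows parted by semicolons, each of 7 numbers parted by spaces: the gripper's target within -1 to 1 (shut at 1, half-way at 0, fully open at -1), then the shift along the world's x, y, z each as a share of 300 mm, from -1 to 1, then the turn, a rotation vector about the world's x, y, z each as a share of 30 degrees, from -1 to 1. In form: grip dx dy dz rx ry rz; .... A call has 1 to 12 rows; each row shifts and turns the commanded pose from where the row before left it; what a row does not reach is not made up. A row lasts 1/10 s, in which the tool goes at most 50 mm and 8.59 degrees, less where a joint would pass 70% of its speed; a pose out of reach is approached as far as the arm can. A call with a number of a shift or a turn outside -1 to 1 is refused whole. A call with a gripper value outside its range is refused whole. The fingers move at their own pace and stop on an object; FORCE is the grip in N (left out, the last holds). Time passes only in rows, so rows that do not move let the fingers close. It gives the time, the measured TCP pose, the force and the opening at its end, in the units of the state.
- manip.sense(): the state, without advancing time (a new reading comes with each control period).
- manip.get_image(name): name is "scene" or "side" or "wrist"; returns a dict with "img" (480x640x3 uint8, red, green, blue), "mtx" (3x3 intrinsics, pixels), "eye" and "rotation" of the camera in the world. Camera axes: x right, y up, looking along -z (the intrinsics and any distortion apply to the point x, -y, -z); pixel columns grow to the right and rows downward; lengths in m; the calibration is good to about 2 mm. The wrist camera is an equidistant fisheye: a pixel r from the principal point sees the ray r / f radians off the axis. A picture is of the moment at which its call begins. There is no depth.
- manip.sign_off(): hands the job in, once; it reports no verdict.
The state is a dict: "t": time; "qpos": joint angles; "joint_vel": joint speeds; "joint_efforts": joint torques, N m; "tool_pos": TCP position; "tool_rot": TCP orientation; "wrist_force": force on the tool from outside, world axes, zero at the start; "torque": the same for the moment, N m; "finger_gap": finger opening in m.
Only numpy, scipy, OpenCV 4.12 (cv2) and the standard library are available. Lean on these libraries where they do the work, as an engineer would, in place of code of your own. Each camera call takes 0.05 s, during which the arm holds its last target. There are 200 camera calls.

## Working session

There is one attempt and no reset: what is moved stays moved. The work goes in short steps, Python scripts to look and compute and a shell command to move; the robot and the scene stay as the last step left them, time stands still between calls to the robot, and variables do not carry over. Pictures are saved under pics/ and viewed, about 8 in all and at most 12, crops included, and the job is handed in when it is done.

```bash
ls; mkdir -p pics; cat > h.py <<'E'
import numpy as np, cv2
from cell import manip
def ray(im,u,v,fish=False):
    K=np.array(im["mtx"]);x=(u-K[0,2])/K[0,0];y=(v-K[1,2])/K[1,1]
    if fish:
        r=np.hypot(x,y);s=np.sin(r)/r if r>1e-9 else 1;d=np.array([x*s,-y*s,-np.cos(r)])
    else: d=np.array([x,-y,-1.])
    return np.array(im["rotation"])@d
def onz(im,u,v,z,fish=False):
    d=ray(im,u,v,fish);e=np.array(im["eye"]);return e+d*(z-e[2])/d[2]
def proj(im,p,fish=False):
    K=np.array(im["mtx"]);c=np.array(im["rotation"]).T@(np.array(p)-np.array(im["eye"]));x,y,z=c[0],-c[1],-c[2]
    if fish:
        r=np.hypot(x,y);t=np.arctan2(r,z);k=t/r
        x,y=x*k,y*k
    else:x,y=x/z,y/z
    return np.array([K[0,0]*x+K[0,2],K[1,1]*y+K[1,2]])
def save(im,n): cv2.imwrite(n,im["img"][:,:,::-1])
def st():
    s=manip.sense();print("t",s["t"],"p",np.round(s["tool_pos"],4),"gap",round(s["finger_gap"],4),"F",np.round(s["wrist_force"],1),"M",np.round(s["torque"],2),"q",np.round(s["qpos"],1));print(np.round(s["tool_rot"],3).tolist());return s
E
python3 - <<'E'
from h import *
import pickle
st()
for n in("scene","side","wrist"):
    im=manip.get_image(n);save(im,f"pics/{n}0.png");pickle.dump(im,open(f"{n}0.pkl","wb"));print(n,np.round(im["eye"],3),np.round(im["rotation"],2).tolist(),np.round(im["mtx"],1).tolist(),[k for k in im])
E
```

```text
pics
t 0.0 p [5.495e-01 1.000e-04 2.320e-01] gap 0.0856 F [ 0.6 -0.1 -0.1] M [-0.04 -0.01 -0.06] q [-11.6  14.9  88.    0.   77.2 -11.6]
[[1.0, -0.002, 0.0], [-0.0, 0.0, 1.0], [-0.002, -1.0, 0.0]]
scene [ 1.034 -0.612  1.117] [[0.78, -0.5, 0.38], [0.63, 0.62, -0.47], [-0.0, 0.61, 0.79]] [[570.2, 0.0, 317.7], [0.0, 570.2, 241.8], [0.0, 0.0, 1.0]] ['img', 'mtx', 'eye', 'rotation']
side [-0.275 -0.769  1.101] [[0.69, 0.49, -0.53], [-0.72, 0.48, -0.5], [0.0, 0.73, 0.68]] [[608.5, 0.0, 315.7], [0.0, 608.5, 244.4], [0.0, 0.0, 1.0]] ['img', 'mtx', 'eye', 'rotation']
wrist [0.549 0.078 0.373] [[1.0, -0.0, 0.0], [0.0, 0.95, 0.31], [-0.0, -0.31, 0.95]] [[371.6, 0.0, 324.6], [0.0, 371.6, 237.2], [0.0, 0.0, 1.0]] ['img', 'mtx', 'eye', 'rotation']
```

View pics/scene0.png

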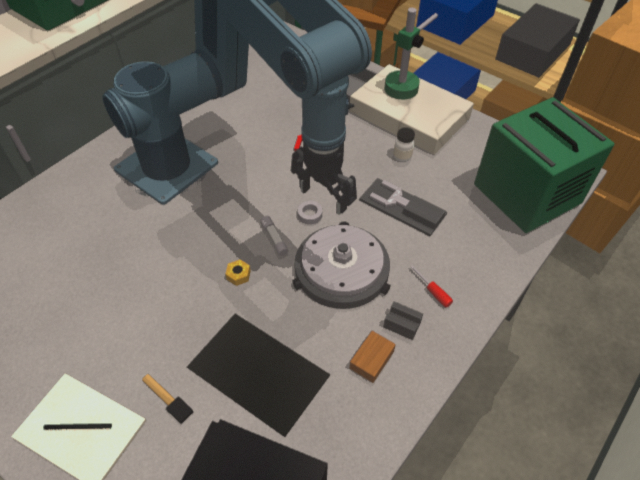

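View pics/wrist0.png

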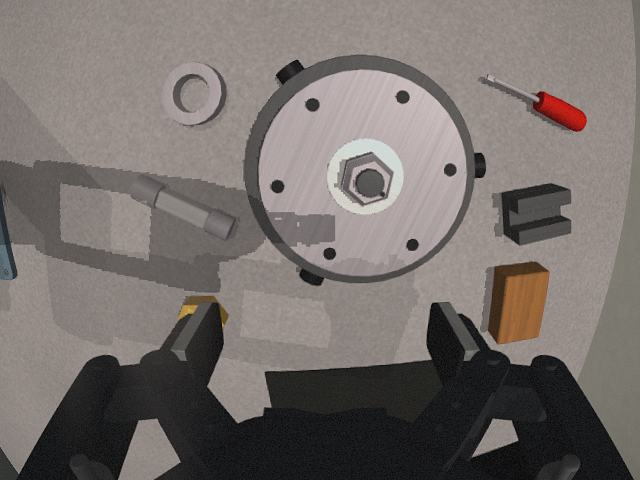

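The scene shows the pocket with the plain wrench at about (400,203), the flange at (343,262) with the nut at (343,252), and the mat at (258,372). A second black slab is at (255,460). The wrist view has the nut at (368,180).

Candidates:
- **Wrench:** the plain steel one in the pocket at (390,195), against something red at (298,145). I choose the plain one.
- **Nut:** the captive steel nut at (343,252), against the brass nut at (238,271). I choose the steel one.
- **Mat:** (258,372) against (255,460), to be checked by size.

```bash
python3 - <<'E'
from h import *
import pickle
L={n:pickle.load(open(f"{n}0.pkl","rb")) for n in("scene","side","wrist")}
a=cv2.resize(L["wrist"]["img"][128:238,310:430],None,fx=4,fy=4,interpolation=cv2.INTER_CUBIC)
b=cv2.resize(L["scene"]["img"][170:240,350:456],None,fx=3.6,fy=3.6,interpolation=cv2.INTER_CUBIC)
c=L["side"]["img"]
o=np.zeros((600,800,3),np.uint8);o[:440,:480]=0
a=cv2.resize(a,(400,366));o[:366,:400]=a;b=cv2.resize(b,(400,264));o[:264,400:]=b
o[266:566,400:]=cv2.resize(c,(400,300))
cv2.imwrite("pics/c1.png",o[:,:,::-1])
for nm,pts in {"mat1":[(237,315),(329,376),(286,433),(188,367)],"mat2":[(217,422),(327,463)]}.items():
    print(nm,[np.round(onz(L["scene"],u,v,.003)[:2],3).tolist() for u,v in pts])
print("pocket",[np.round(onz(L["scene"],u,v,.01)[:2],3).tolist() for u,v in [(372,180),(360,200),(431,233),(446,213)]])
# flange in wrist image: bright mask
w=L["wrist"]["img"].astype(int);m=((w.min(2)>140)).astype(np.uint8)
m=cv2.morphologyEx(m,cv2.MORPH_CLOSE,np.ones((25,25),np.uint8))
cs=max(cv2.findContours(m,0,1)[0],key=cv2.contourArea)
P=np.array([onz(L["wrist"],*p[0],.05,True)[:2] for p in cs]).astype(np.float32)
print("flange",cv2.minEnclosingCircle(P),cv2.fitEllipse(P))
print("nut top stud",onz(L["wrist"],370,180,.088,True))
E
```

```text
mat1 [[0.483, -0.221], [0.734, -0.206], [0.742, -0.352], [0.49, -0.377]]
mat2 [[0.622, -0.422], [0.84, -0.346]]
pocket [[0.478, 0.304], [0.495, 0.226], [0.697, 0.248], [0.692, 0.328]]
flange ((0.575595498085022, -0.020496271550655365), 0.38043391704559326) ((0.6119263768196106, 0.02193140611052513), (0.4427151381969452, 0.6596832275390625), 75.85057830810547)
nut top stud [0.5840826  0.03321032 0.088     ]
```

View pics/c1.png

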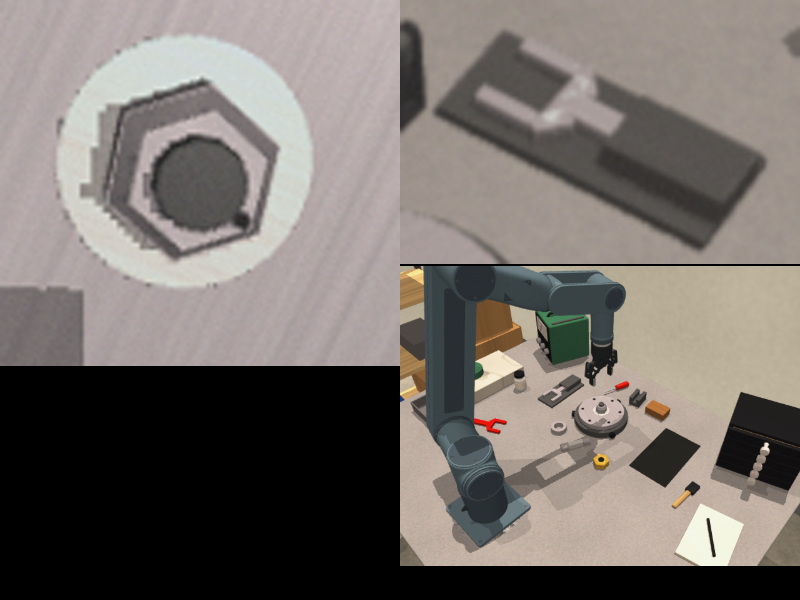

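The crop confirms the captive nut: the stud is at wrist pixel (370,182) and the dot at (382,194). The pocket holds the plain wrench, and the red one lies elsewhere, at about (490,425) in the side inset. The mat is the flat sheet at (258,372); the other black thing is a drawer box.

```bash
python3 - <<'E'
from h import *
import pickle
L={n:pickle.load(open(f"{n}0.pkl","rb")) for n in("scene","side","wrist")}
W=L["wrist"];f=lambda x,y:(310+x/3.333,128+y/3.333)
c=onz(W,*f(200,182),.088,True);print("stud",c)
d=onz(W,*f(242,220),.078,True);print("dot yaw",np.degrees(np.arctan2(*(d-c)[1::-1])))
for p in [(207,80),(277,152),(178,258),(107,195),(117,108)]:
    q=onz(W,*f(*p),.069,True)-c;q2=onz(W,*f(*p),.05,True)-c
    for k in(q,q2):print(np.round(np.hypot(*k[:2])*1e3,1),np.round(np.degrees(np.arctan2(k[1],k[0])),1),end=" | ")
# scene view: white washer/nut crop and dark stud centroid
S=L["scene"];print("stud by scene guess",proj(S,c),"side",proj(L["side"],c))
for n in("scene","side"):
    u,v=np.round(proj(L[n],c)).astype(int);cv2.imwrite(f"pics/n_{n}.png",cv2.resize(L[n]["img"][v-30:v+30,u-40:u+40,::-1],None,fx=5,fy=5))
a=cv2.imread("pics/n_scene.png");b=cv2.imread("pics/n_side.png");cv2.imwrite("pics/c2.png",np.hstack([a,b]))
# mat corners via dark mask, pocket mask
for n in("scene",):
    im=L[n];g=im["img"].max(2).astype(int)
    m=(g<48).astype(np.uint8);m[:300]=0;m[:, :180]=0
    k,lab,stt,cen=cv2.connectedComponentsWithStats(m);i=lab[372,258]
    cs=max(cv2.findContours((lab==i).astype(np.uint8),0,1)[0],key=cv2.contourArea)
    P=np.array([onz(im,*p[0],.003)[:2] for p in cs]).astype(np.float32);print("mat",cv2.minAreaRect(P))
    m=(g<90).astype(np.uint8);sub=np.zeros_like(m);sub[172:242,352:452]=m[172:242,352:452]
    sub=cv2.morphologyEx(sub,cv2.MORPH_CLOSE,np.ones((9,9)))
    k,lab,stt,cen=cv2.connectedComponentsWithStats(sub);i=lab[218,410]
    cs=max(cv2.findContours((lab==i).astype(np.uint8),0,1)[0],key=cv2.contourArea)
    P=np.array([onz(im,*p[0],.01)[:2] for p in cs]).astype(np.float32);print("pocket",cv2.minAreaRect(P))
E
```

```text
stud [0.58414061 0.03115165 0.088     ]
dot yaw -42.61500749259326
22.7 81.2 | 21.8 74.3 | 22.1 12.6 | 25.2 5.0 | 22.8 -96.8 | 26.9 -91.4 | 21.9 -162.4 | 22.3 -153.5 | 24.0 140.7 | 22.0 143.0 | stud by scene guess [342.51242262 245.29891521] side [321.27740788 220.05917912]
mat ((0.6169295310974121, -0.28993380069732666), (0.241965651512146, 0.15418238937854767), 3.8763463497161865)
pocket ((0.5638089776039124, 0.27291932702064514), (0.26830947399139404, 0.10306864976882935), 7.542273044586182)
```

View pics/c2.png

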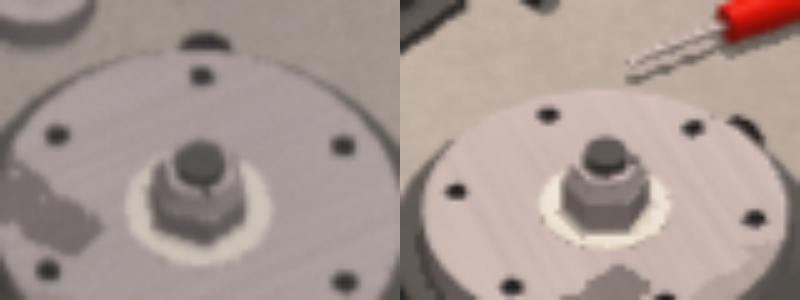

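The stud centre agrees within about a pixel in the scene and side views. The nut is at (0.584, 0.032) with its corners at about 18.5° (mod 60). I'll go above it with the jaws at −11.5°.

```bash
python3 -m crank '-0.4 0.06 0.055 -0.1 0 0 -0.19; -0.4 0.055 0.05 -0.1 0 0 -0.19; -0.4 0 0 -0.1 0 0 0; -0.4 0 0 -0.05 0 0 0; -0.4 0 0 0 0 0 0; -0.4 0 0 0 0 0 0' 20
python3 - <<'E'
from h import *
s=st();im=manip.get_image("wrist");save(im,"pics/w2.png")
c=np.array([.584,.0318]);print("nut px",proj(im,[*c,.088],True))
E
```

```text
t: 0.75
tool_pos: [0.5845, 0.0315, 0.1279]
tool_rot: [[0.98, -0.0, 0.198], [-0.198, 0.0, 0.98], [-0.0, -1.0, -0.0]]
wrist_force: [1.3, 1.2, 0.1]
finger_gap: 0.0596
t 0.75 p [0.5845 0.0315 0.1279] gap 0.0596 F [1.3 1.2 0.1] M [-0.    0.01 -0.  ] q [-7.8 23.4 91.1  0.  65.5  3.6]
[[0.98, -0.0, 0.198], [-0.198, 0.0, 0.98], [-0.0, -1.0, -0.0]]
nut px [324.40104571 272.26952868]
```

View pics/w2.png

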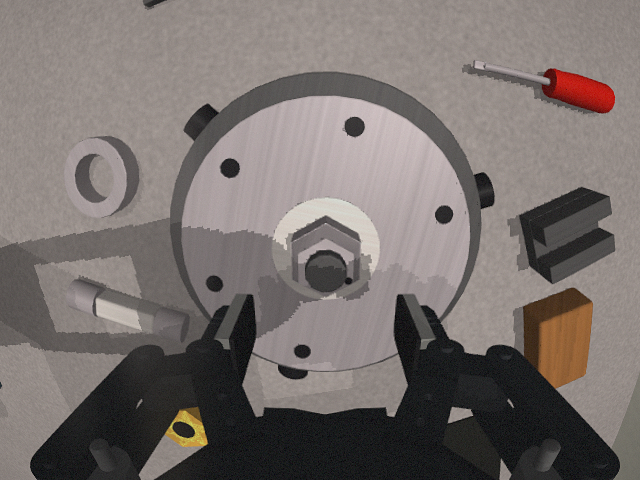

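The stud appears at (325,272) against a prediction of (324,272), and the nut's flats are parallel to the jaws. I'll go down, grip and turn.

```bash
python3 -m crank '-0.4 0 0 -0.1 0 0 0; -0.4 0 0 -0.063 0 0 0; -0.4 0 0 0 0 0 0; 0.4 0 0 0 0 0 0; 0.4 0 0 0 0 0 0; 0.4 0 0 0 0 0 0; 0.4 0 0 0 0 0 0' 20
python3 -m crank '0.4 0 0 0 0 0 -0.2; 0.4 0 0 0 0 0 -0.2; 0.4 0 0 0 0 0 -0.2; 0.4 0 0 0 0 0 -0.2; 0.4 0 0 0 0 0 -0.2; 0.4 0 0 0 0 0 -0.2; 0.4 0 0 0 0 0 0' 
python3 -c "
from h import *
st()"
```

```text
t: 1.5
tool_pos: [0.5854, 0.0314, 0.0813]
tool_rot: [[0.98, 0.003, 0.198], [-0.198, -0.0, 0.98], [0.003, -1.0, 0.0]]
wrist_force: [-3.1, 0.7, 5.1]
finger_gap: 0.0253
t: 2.2
tool_pos: [0.5859, 0.0309, 0.0813]
tool_rot: [[0.675, 0.004, 0.738], [-0.738, -0.001, 0.675], [0.003, -1.0, 0.002]]
wrist_force: [-0.7, -1.0, 4.7]
finger_gap: 0.0255
t 2.2 p [0.5859 0.0309 0.0813] gap 0.0255 F [-0.7 -1.   4.7] M [-0.19  0.23  0.  ] q [-7.8 26.4 93.9 -0.  59.5 39.7]
[[0.675, 0.004, 0.738], [-0.738, -0.001, 0.675], [0.003, -1.0, 0.002]]
```

```bash
python3 - <<'E'
from h import *
im=manip.get_image("wrist")["img"];s=manip.get_image("side")["img"];n=manip.get_image("scene")["img"]
o=np.vstack([im[200:440,120:520],np.hstack([cv2.resize(s[170:270,270:370],(200,200)),cv2.resize(n[190:290,290:390],(200,200))])])
cv2.imwrite("pics/w3.png",cv2.resize(o,None,fx=1.36,fy=1.36)[:,:,::-1])
E
```

```text
(no output)
```

View pics/w3.png

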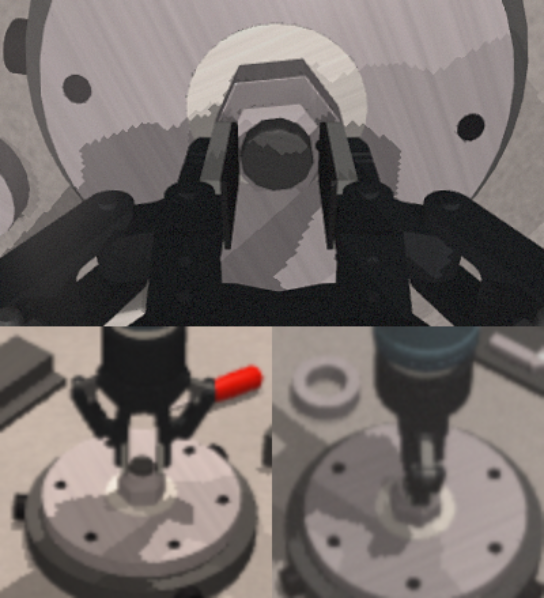

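```bash
python3 - <<'E'
from h import *
s=manip.sense();im=manip.get_image("wrist");p=np.array(s["tool_pos"]);R=np.array(s["tool_rot"])
for y in(0,.006,.015,.025):
  for z in(0,.011):
    print(y,z,[np.round(proj(im,p+R@[x,y,z],True)).tolist() for x in(-.0128,.0128,-.02,.02)])
for h in (.05,.069,.08,.088):print(h,np.round(proj(im,[.584,.0318,h],True)), [np.round(proj(im,np.array([.584,.0318,h])+R@[x,0,z],True)).tolist() for x in(-.02,.02) for z in(-.0115,.0115)])
E
```

```text
0 0 [[295.0, 308.0], [355.0, 308.0], [279.0, 308.0], [371.0, 308.0]]
0 0.011 [[294.0, 285.0], [356.0, 285.0], [277.0, 285.0], [373.0, 285.0]]
0.006 0 [[296.0, 302.0], [354.0, 302.0], [280.0, 302.0], [370.0, 302.0]]
0.006 0.011 [[295.0, 280.0], [355.0, 279.0], [279.0, 279.0], [371.0, 279.0]]
0.015 0 [[298.0, 293.0], [352.0, 293.0], [282.0, 293.0], [368.0, 293.0]]
0.015 0.011 [[297.0, 271.0], [353.0, 271.0], [281.0, 271.0], [369.0, 271.0]]
0.025 0 [[299.0, 284.0], [351.0, 284.0], [284.0, 284.0], [365.0, 284.0]]
0.025 0.011 [[298.0, 263.0], [352.0, 263.0], [283.0, 263.0], [366.0, 263.0]]
0.05 [321. 280.] [[283.0, 300.0], [281.0, 259.0], [359.0, 300.0], [361.0, 259.0]]
0.069 [321. 297.] [[279.0, 318.0], [276.0, 274.0], [363.0, 319.0], [365.0, 274.0]]
0.08 [321. 309.] [[276.0, 331.0], [273.0, 285.0], [365.0, 331.0], [368.0, 285.0]]
0.088 [321. 318.] [[274.0, 340.0], [271.0, 293.0], [367.0, 340.0], [370.0, 293.0]]
```

```bash
python3 - <<'E'
from h import *
s=manip.sense();p=np.array(s["tool_pos"]);R=np.array(s["tool_rot"])
out=[]
for n in("side","scene"):
    im=manip.get_image(n);c=proj(im,p)
    u,v=np.round(c).astype(int);cr=cv2.resize(im["img"][v-35:v+35,u-28:u+28],None,fx=7,fy=7,interpolation=cv2.INTER_CUBIC)
    for y,col in((0,(255,0,0)),(.012,(0,255,0)),(.025,(0,0,255))):
        for x in(-.0128,.0128):
            q=(proj(im,p+R@[x,y,0])-[u-28,v-35]+.5)*7;cv2.circle(cr,tuple(int(a) for a in q),4,col,-1)
    out.append(cr)
cv2.imwrite("pics/c4.png",np.hstack(out)[:,:,::-1])
E
```

```text
(no output)
```

View pics/c4.png

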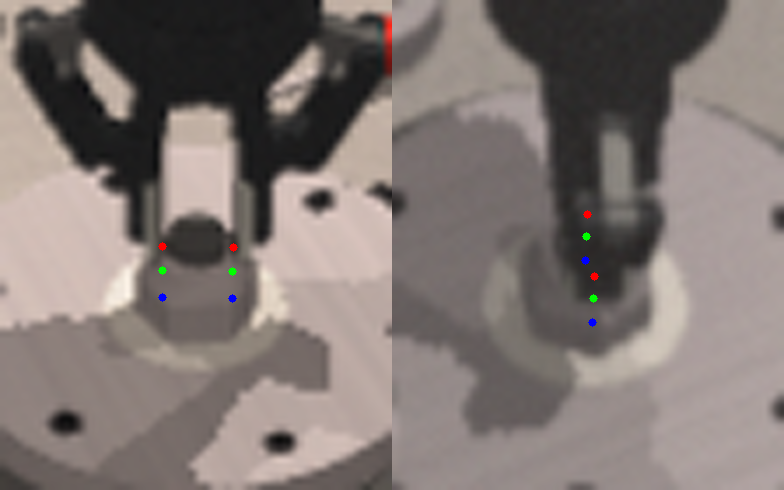

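The red dots show that the fingertips end at about TCP level, not 25 mm ahead, so the jaws closed just above the nut round the stud and the nut has not turned: it sits about 36° off the jaws in the w3 picture. I'll open, turn back, go about 20 mm lower and close.

```bash
python3 -m crank '-0.5 0 0 0.03 0 0 0; -0.5 0 0 0 0 0 0.2; -0.5 0 0 0 0 0 0.2; -0.5 0 0 0 0 0 0.2; -0.5 0 0 0 0 0 0.2; -0.5 0 0 0 0 0 0.2; -0.5 0 0 0 0 0 0.2; -0.5 0 0 -0.05 0 0 0; -0.5 0 0 -0.03 0 0 0; -0.5 0 0 0 0 0 0' 20
python3 -m crank '-0.5 0 0 -0.015 0 0 0; -0.5 0 0 0 0 0 0'
python3 -c "
from h import *
st()"
```

```text
t: 3.5
tool_pos: [0.5837, 0.0317, 0.0631]
tool_rot: [[0.98, -0.002, 0.198], [-0.198, 0.0, 0.98], [-0.002, -1.0, -0.0]]
wrist_force: [0.1, 0.4, -0.6]
finger_gap: 0.0645
t: 3.7
tool_pos: [0.5845, 0.0315, 0.0593]
tool_rot: [[0.98, -0.0, 0.198], [-0.198, 0.0, 0.98], [-0.0, -1.0, 0.0]]
wrist_force: [0.8, -0.3, 0.3]
finger_gap: 0.0641
t 3.7 p [0.5845 0.0315 0.0593] gap 0.0641 F [ 0.8 -0.3  0.3] M [ 0.05  0.05 -0.02] q [-7.8 27.9 95.   0.  57.1  3.6]
[[0.98, -0.0, 0.198], [-0.198, 0.0, 0.98], [-0.0, -1.0, 0.0]]
```

```bash
python3 -m crank '1 0 0 0 0 0 0; 1 0 0 0 0 0 0; 1 0 0 0 0 0 0; 1 0 0 0 0 0 0' 20
python3 -m crank '1 0 0 0 0 0 -0.1; 1 0 0 0 0 0 -0.2; 1 0 0 0 0 0 -0.2; 1 0 0 0 0 0 -0.2; 1 0 0 0 0 0 0' 
python3 -c "
from h import *
st()"
```

```text
t: 4.1
tool_pos: [0.585, 0.0314, 0.0599]
tool_rot: [[0.98, 0.001, 0.198], [-0.198, -0.0, 0.98], [0.001, -1.0, 0.0]]
wrist_force: [-0.2, -0.0, 2.2]
finger_gap: 0.0393
t: 4.6
tool_pos: [0.5852, 0.0314, 0.0599]
tool_rot: [[0.844, 0.002, 0.537], [-0.537, -0.0, 0.844], [0.001, -1.0, 0.001]]
wrist_force: [1.4, 0.4, 2.0]
finger_gap: 0.0392
t 4.6 p [0.5852 0.0314 0.0599] gap 0.0392 F [1.4 0.4 2. ] M [-0.06 -0.18 -0.06] q [-7.8 27.9 95.  -0.  57.1 24.6]
[[0.844, 0.002, 0.537], [-0.537, -0.0, 0.844], [0.001, -1.0, 0.001]]
```

Gripped at 39 mm, and the nut is turning lightly. I'll carry on in steps, watching the moment about z.

```bash
C='import h;h.st()'
python3 -m crank '1 0 0 0 0 0 -0.2; 1 0 0 0 0 0 -0.2; 1 0 0 0 0 0 -0.2; 1 0 0 0 0 0 -0.1; 1 0 0 0 0 0 0' >/dev/null;python3 -c "$C"
python3 -m crank '1 0 0 0 0 0 -0.1; 1 0 0 0 0 0 0'>/dev/null;python3 -c "$C"
```

```text
t 5.1 p [0.5854 0.0313 0.0599] gap 0.0394 F [ 2.3 -0.5  3.9] M [-0.13 -0.37 -0.15] q [-7.8 27.9 95.  -0.  57.1 45.5]
[[0.598, 0.002, 0.802], [-0.802, -0.0, 0.598], [0.001, -1.0, 0.001]]
t 5.3 p [0.5854 0.0312 0.0599] gap 0.0393 F [ 1.7 -3.   2.9] M [-0.26 -0.34 -0.18] q [-7.8 27.9 95.  -0.  57.1 48.4]
[[0.555, 0.002, 0.832], [-0.832, -0.0, 0.555], [0.001, -1.0, 0.001]]
```

```bash
C='import h;h.st()'
python3 -m crank '1 0 0 0 0 0 -0.1; 1 0 0 0 0 0 0'>/dev/null;python3 -c "$C"
python3 -m crank '1 0 0 0 0 0 -0.1; 1 0 0 0 0 0 0'>/dev/null;python3 -c "$C"
```

```text
t 5.5 p [0.5854 0.0312 0.0599] gap 0.0393 F [ 2.4 -1.9  3.7] M [-0.32 -0.48 -0.12] q [-7.8 27.9 95.  -0.  57.1 51.4]
[[0.511, 0.002, 0.86], [-0.86, -0.001, 0.511], [0.001, -1.0, 0.001]]
t 5.7 p [0.5854 0.0312 0.0599] gap 0.0395 F [ 4.  -2.5  4.4] M [-0.34 -0.56 -0.17] q [-7.8 27.9 95.  -0.  57.1 54.4]
[[0.465, 0.002, 0.885], [-0.885, -0.001, 0.465], [0.001, -1.0, 0.001]]
```

```bash
cat > g.py <<'E'
from h import *
s=manip.sense();R=np.array(s["tool_rot"]);print("yaw",round(np.degrees(np.arctan2(R[1,0],R[0,0])),1),"p",np.round(s["tool_pos"],4),"gap",round(s["finger_gap"],4),"F",np.round(s["wrist_force"],1),"M",np.round(s["torque"],2),"t",s["t"])
E
for i in 1 ; do python3 -m crank '1 0 0 0 0 0 -0.1; 1 0 0 0 0 0 0'>/dev/null;python3 g.py
python3 -m crank '1 0 0 0 0 0 -0.1; 1 0 0 0 0 0 0'>/dev/null;python3 g.py
python3 -m crank '1 0 0 0 0 0 -0.1; 1 0 0 0 0 0 0'>/dev/null;python3 g.py
python3 -m crank '1 0 0 0 0 0 -0.1; 1 0 0 0 0 0 0'>/dev/null;python3 g.py;done
```

```text
yaw -65.3 p [0.5854 0.0312 0.0599] gap 0.0393 F [ 4.  -3.   5.6] M [-0.49 -0.64 -0.14] t 5.9
yaw -68.3 p [0.5854 0.0311 0.0599] gap 0.0394 F [ 4.6 -2.3  6. ] M [-0.58 -0.67 -0.16] t 6.1
yaw -71.3 p [0.5854 0.0311 0.0599] gap 0.0392 F [ 3.5 -3.3  4.4] M [-0.54 -0.69 -0.11] t 6.3
yaw -74.2 p [0.5854 0.0311 0.0599] gap 0.0398 F [ 4.6 -2.7  4.8] M [-0.46 -0.68  0.18] t 6.5
```

```bash
python3 -m crank '1 0 0 0 0 0 -0.06; 1 0 0 0 0 0 0; 1 0 0 0 0 0 0'>/dev/null;python3 g.py
python3 -m crank '1 0 0 0 0 0 -0.06; 1 0 0 0 0 0 0; 1 0 0 0 0 0 0'>/dev/null;python3 g.py
```

```text
yaw -75.9 p [0.5854 0.0311 0.0599] gap 0.0393 F [ 4.5 -3.   5.2] M [-0.59 -0.66  0.42] t 6.8
yaw -77.7 p [0.5854 0.031  0.0599] gap 0.0388 F [ 3.2 -3.2  5.1] M [-0.55 -0.67  0.31] t 7.1
```

Hard stop felt: the moment rose from −0.15 to about +0.4 and the jaws began slipping on the nut. Total turn about 63–65°. I'll release, rise, photograph the nut, go above the pocket and photograph the wrench.

```bash
python3 -m crank '-0.6 0 0 0 0 0 0; -0.6 0 0 0 0 0 0; -0.6 0 0 0 0 0 0; -0.6 0 0 0.15 0 0 0; -0.6 0 0 0.15 0 0 0; -0.6 0 0 0.15 0 0 0; -0.6 0 0 0 0 0 0'
python3 - <<'E'
from h import *
import pickle
pickle.dump(manip.get_image("wrist"),open("nut1.pkl","wb"))
E
python3 -m crank '-0.6 0 0.15 0 0 0 -0.1; -0.6 0 0.15 0 0 0 -0.1; -0.6 0 0.15 0 0 0 0; -0.6 0 0.15 0 0 0 0; -0.6 0 0.15 0 0 0 0; -0.6 0.015 0.065 0 0 0 0; -0.6 0 0 0 0 0 0; -0.6 0 0 0 0 0 0'
python3 - <<'E'
from h import *
import pickle
n=pickle.load(open("nut1.pkl","rb"));w=manip.get_image("wrist");pickle.dump(w,open("wr1.pkl","wb"))
u,v=np.round(proj(n,[.5845,.0315,.08],True)).astype(int);print("nut crop",u,v)
o=np.zeros((480,800,3),np.uint8)
o[:240,:240]=cv2.resize(n["img"][v-40:v+40,u-40:u+40],(240,240),interpolation=cv2.INTER_CUBIC)
o[:,240:]=w["img"][:,40:600]
cv2.imwrite("pics/c5.png",o[:,:,::-1]);import g
for q in [(.589,.276,.022),(.529,.27,.022)]:print(proj(w,q,True)+[200,0])
E
```

```text
t: 7.8
tool_pos: [0.5877, 0.0314, 0.2011]
tool_rot: [[0.209, 0.011, 0.978], [-0.978, -0.001, 0.209], [0.004, -1.0, 0.011]]
wrist_force: [1.0, -0.9, 0.7]
finger_gap: 0.0682
t: 8.65
tool_pos: [0.5878, 0.2759, 0.1924]
tool_rot: [[0.106, -0.004, 0.994], [-0.994, -0.001, 0.106], [0.001, -1.0, -0.004]]
wrist_force: [-1.0, -0.4, 0.0]
finger_gap: 0.0685
nut crop 322 235
yaw -84.0 p [0.5881 0.2752 0.1928] gap 0.0682 F [-0.6 -0.3 -0.3] M [ 0.01 -0.04  0.01] t 8.7
[523.73483023 210.83202107]
[523.31498261 275.23552262]
```

View pics/c5.png

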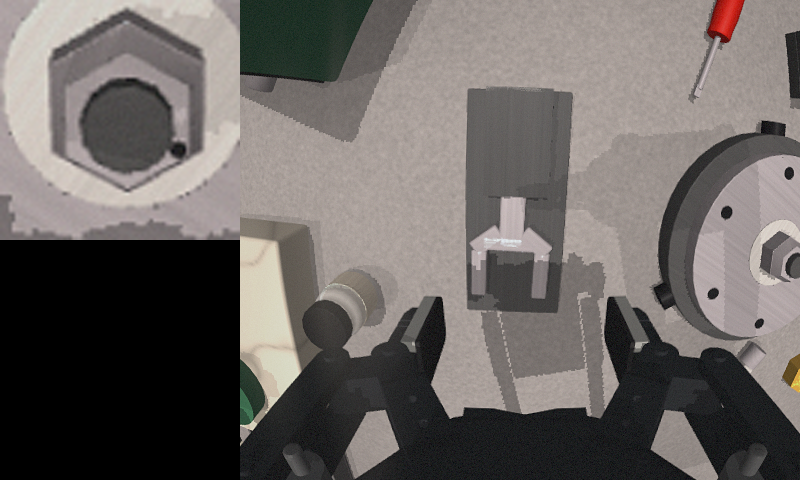

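The left crop shows the nut's flats vertical, so they are aligned with the jaws, with the dot at crop (178,149). On the right, the wrench lies in the pocket with its neck at (512,198–230) and jaw tips at about (480,298) and (540,298). The jar lid is at (328,325), to be kept clear of.

```bash
python3 - <<'E'
from h import *
import pickle
n=pickle.load(open("nut1.pkl","rb"));w=pickle.load(open("wr1.pkl","rb"))
f=lambda x,y:(322-40+x/3-.3,235-40+y/3-.3)
c=onz(n,*f(126,125),.088,True);print("stud",c)
d=onz(n,*f(178,149),.078,True)-c;print("dot",np.degrees(np.arctan2(d[1],d[0])),np.hypot(*d[:2]))
for p in [(126,10),(203,52),(203,158),(127,190),(51,155),(51,55)]:
    q=onz(n,*f(*p),.069,True)-c;q2=onz(n,*f(*p),.05,True)-c
    print([(np.round(np.hypot(*k[:2])*1e3,1),np.round(np.degrees(np.arctan2(k[1],k[0])),1)) for k in (q,q2)])
e=lambda u,v,z:onz(w,u-200,v,z,True)
print("jar",e(327,325,.085))
print("neck",e(512,198,.022),e(512,230,.022)," neck sides@205",e(500,210,.022),e(525,210,.022))
print("jawtips outer/inner",[np.round(e(*p,.022)[:2],4).tolist() for p in [(471,298),(485,298),(533,299),(547,299)]])
print("slab",[np.round(e(*p,.01)[:2],4).tolist() for p in [(467,310),(558,312),(573,93)]], "roof",[np.round(e(*p,.032)[:2],4).tolist() for p in[(489,198),(546,199)]])
E
```

```text
stud [0.58584599 0.03085971 0.088     ]
dot -113.52275105451474 0.016033213162360796
[(np.float64(24.2), np.float64(11.9)), (np.float64(20.6), np.float64(11.7))]
[(np.float64(23.7), np.float64(-43.3)), (np.float64(22.8), np.float64(-54.6))]
[(np.float64(24.9), np.float64(-114.3)), (np.float64(30.2), np.float64(-122.5))]
[(np.float64(23.6), np.float64(-167.2)), (np.float64(30.6), np.float64(-167.2))]
[(np.float64(23.8), np.float64(137.7)), (np.float64(28.9), np.float64(146.4))]
[(np.float64(22.8), np.float64(68.1)), (np.float64(21.7), np.float64(79.8))]
jar [0.48812713 0.43657008 0.085     ]
neck [0.59918049 0.28715699 0.022     ] [0.57077952 0.28437306 0.022     ]  neck sides@205 [0.58760544 0.2964121  0.022     ] [0.58984863 0.27499583 0.022     ]
jawtips outer/inner [[0.5001, 0.3166], [0.5017, 0.3033], [0.5056, 0.2584], [0.507, 0.2453]]
slab [[0.4797, 0.3212], [0.4874, 0.2309], [0.6947, 0.2449]] roof [[0.5994, 0.306], [0.6035, 0.259]]
```

Wrench axis at about 4°, jaw centre about (0.518, 0.282). I'll grip the neck at about (0.582, 0.286), narrowing the jaws first and feeling my way down.

```bash
python3 -m crank '0.1 -0.02 0.037 -0.12 0 0 -0.067; 0.1 0 0 -0.15 0 0 0; 0.1 0 0 -0.15 0 0 0; 0.1 0 0 -0.1 0 0 0; 0.1 0 0 0 0 0 0; 0.1 0 0 0 0 0 0'>/dev/null; python3 g.py
python3 -m crank '0.1 0 0 -0.02 0 0 0; 0.1 0 0 -0.01 0 0 0; 0.1 0 0 0 0 0 0'>/dev/null; python3 - <<'E'
from h import *
import g
w=manip.get_image("wrist");s=manip.get_image("side")
p=proj(s,manip.sense()["tool_pos"]).round().astype(int)
o=np.zeros((440,800,3),np.uint8);o[:400,:400]=cv2.resize(s["img"][p[1]-25:p[1]+25,p[0]-25:p[0]+25],(400,400),interpolation=cv2.INTER_CUBIC)
o[:360,400:]=cv2.resize(w["img"][160:400,190:457],(400,360))
cv2.imwrite("pics/c6.png",o[:,:,::-1])
E
```

```text
yaw -86.1 p [0.5832 0.2858 0.0385] gap 0.0383 F [ 1.9 -0.5  0.7] M [-0.01 -0.02 -0.06] t 9.3
yaw -86.0 p [0.5835 0.2872 0.0304] gap 0.0382 F [-0.4 -0.6  0.2] M [-0.02 -0.04  0.03] t 9.6
```

View pics/c6.png

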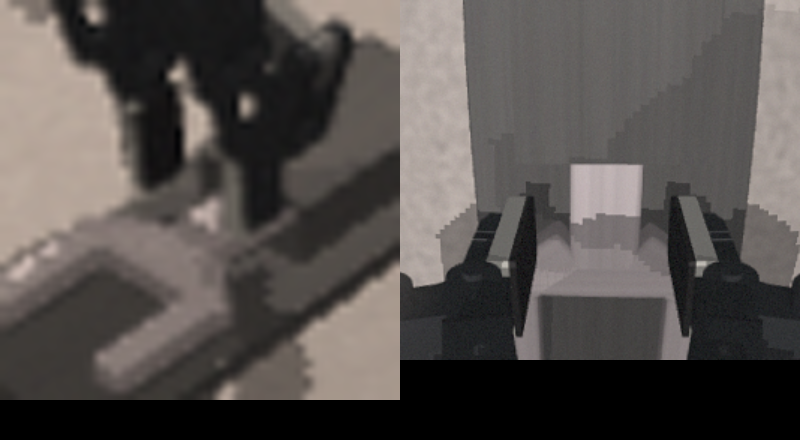

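The pads straddle the neck centrally: neck at (607,190), pads at about (515,260) and (690,260), tips still above the slab. I'll lower further, feeling for contact.

```bash
python3 -m crank '0.1 0 0 -0.03 0 0 0; 0.1 0 0 0 0 0 0'>/dev/null; python3 g.py
python3 -m crank '0.1 0 0 -0.015 0 0 0; 0.1 0 0 0 0 0 0'>/dev/null; python3 g.py
python3 -m crank '1 0 0 0 0 0 0; 1 0 0 0 0 0 0; 1 0 0 0 0 0 0; 1 0 0 0 0 0 0' 100 >/dev/null; python3 g.py
```

```text
yaw -86.0 p [0.5822 0.2869 0.0193] gap 0.0385 F [ 0.4 -0.3  0.4] M [-0.    0.    0.02] t 9.9
yaw -86.0 p [0.5826 0.287  0.0151] gap 0.0385 F [ 0.8  0.2 -0.2] M [ 0.07 -0.08  0.02] t 10.1
yaw -86.0 p [0.5838 0.2872 0.0167] gap 0.0184 F [2.3 0.  5.5] M [-0.11 -0.28 -0.  ] t 10.5
```

```bash
python3 -m crank '1 0 0 0.013 0 0 0; 1 0 0 0 0 0 0'>/dev/null; python3 g.py
python3 -m crank '1 -0.04 -0.003 0 0 0 0; 1 -0.08 -0.0055 0 0 0 0; 1 -0.08 -0.0055 0 0 0 0; 1 -0.08 -0.0055 0 0 0 0; 1 -0.08 -0.0055 0 0 0 0; 1 -0.04 -0.003 0 0 0 0; 1 0 0 0 0 0 0;1 0 0 0 0 0 0'>/dev/null; python3 g.py
python3 -m crank '1 0 0 0.1 0 0 0; 1 0 0 0.15 0 0 0; 1 0 0 0.15 0 0 0; 1 0 0 0 0 0 0; 1 0 0 0 0 0 0'>/dev/null; python3 g.py
python3 - <<'E'
from h import *
import pickle
w=manip.get_image("wrist");s=manip.get_image("side");pickle.dump(w,open("wr2.pkl","wb"))
p=proj(s,manip.sense()["tool_pos"]).round().astype(int)
o=np.zeros((480,800,3),np.uint8);o[:300,:300]=cv2.resize(s["img"][p[1]-60:p[1]+60,p[0]-60:p[0]+60],(300,300))
o[:,300:]=w["img"][:,70:570];cv2.imwrite("pics/c7.png",o[:,:,::-1])
E
```

```text
yaw -86.0 p [0.582  0.287  0.0192] gap 0.0183 F [-0.2  0.9 -3.2] M [ 0.   -0.    0.02] t 10.7
yaw -86.0 p [0.4641 0.279  0.02  ] gap 0.0185 F [ 1.  -0.  -2.6] M [ 0.02 -0.02 -0.02] t 11.5
yaw -86.0 p [0.4651 0.279  0.1411] gap 0.0181 F [-0.7  0.1 -3.3] M [ 0.04  0.02 -0.02] t 12.0
```

View pics/c7.png

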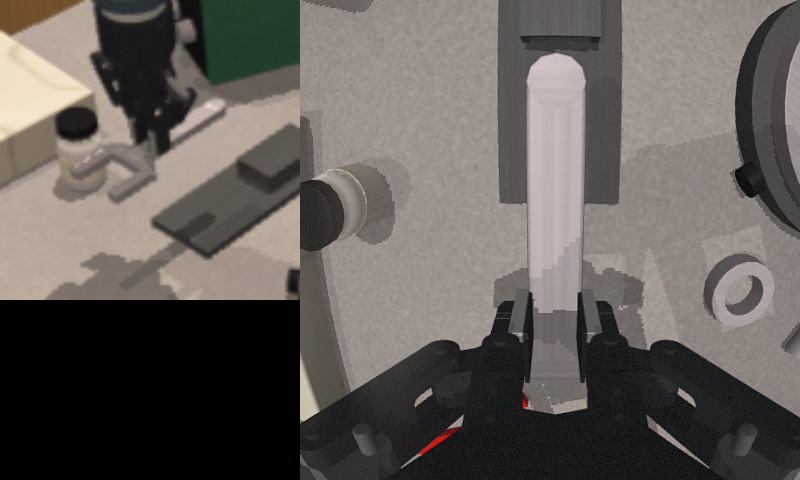

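The wrench is held level and straight (handle vertical in the view, end at (556,54)), and Fz is about −3 N. I'll compute the jaw centre relative to the TCP and the move onto the nut.

```bash
python3 - <<'E'
from h import *
import pickle
w=pickle.load(open("wr2.pkl","rb"));s=manip.sense();p=np.array(s["tool_pos"]);R=np.array(s["tool_rot"])
z=p[2]+.0053
for u,v in [(326,54),(297,85),(354,85),(297,250),(353,250)]:
    q=onz(w,u,v,z,True)-p;print(np.round(np.array(R).T@q*1000,1))
ax=R[:,2]; print("axis",np.degrees(np.arctan2(ax[1],ax[0])))
E
```

```text
[  0.2  -5.5 105.3]
[-10.4  -5.5  93.6]
[10.5 -5.5 93.6]
[-11.2  -5.4  30.1]
[11.  -5.4 30.1]
axis 3.9668938398073483
```

```bash
python3 -m crank '1 0.102 -0.13 0 0 0 0.133; 1 0.102 -0.13 0 0 0 0.133; 1 0.102 -0.13 0 0 0 0; 1 0.102 -0.13 0 0 0 0; 1 0.102 -0.13 0 0 0 0; 1 0.102 -0.13 0 0 0 0; 1 0 0 0 0 0 0; 1 0 0 0 0 0 0'>/dev/null; python3 g.py
python3 -m crank '1 0 0 -0.1 0 0 0; 1 0 0 -0.03 0 0 0; 1 0 0 0 0 0 0; 1 0 0 0 0 0 0'>/dev/null; python3 g.py
```

```text
yaw -78.2 p [0.6459 0.0433 0.1367] gap 0.0182 F [-0.2  0.2 -4. ] M [0.03 0.08 0.06] t 12.9
yaw -78.0 p [0.6462 0.0457 0.1008] gap 0.0184 F [ 0.3 -0.2 -3. ] M [0.02 0.05 0.  ] t 13.3
```

```bash
python3 -m crank '1 0.008 -0.002 0 0 0 0; 1 0 0 -0.03 0 0 0; 1 0 0 -0.03 0 0 0; 1 0 0 0 0 0 0;1 0 0 0 0 0 0'>/dev/null; python3 g.py
python3 -m crank '1 0 0 -0.03 0 0 0; 1 0 0 -0.02 0 0 0;1 0 0 0 0 0 0'>/dev/null; python3 g.py
```

```text
yaw -78.0 p [0.6485 0.0441 0.0822] gap 0.0181 F [ 0.4  0.4 -3.5] M [0.01 0.04 0.01] t 13.8
yaw -78.0 p [0.648  0.0442 0.0663] gap 0.0182 F [-0.6 -0.6 -3.6] M [0.03 0.05 0.13] t 14.1
```

```bash
python3 -m crank '1 0 0 -0.02 0 0 0; 1 0 0 0 0 0 0'>/dev/null; python3 g.py
python3 -m crank '1 0 0 -0.012 0 0 0; 1 0 0 0 0 0 0;1 0 0 0 0 0 0'>/dev/null; python3 g.py
```

```text
yaw -78.0 p [0.6485 0.0441 0.0609] gap 0.0185 F [-0.1 -0.2 -3.4] M [ 0.01 -0.01  0.01] t 14.3
yaw -78.0 p [0.649  0.0441 0.0582] gap 0.0185 F [ 0.5 -0.4 -4. ] M [ 0.01 -0.05  0.03] t 14.6
```

```bash
python3 -m crank '1 0 0 -0.005 0 0 0; 1 0 0 0 0 0 0;1 0 0 0 0 0 0'>/dev/null; python3 g.py
python3 -m crank '1 0 0 -0.005 0 0 0; 1 0 0 0 0 0 0;1 0 0 0 0 0 0'>/dev/null; python3 g.py
```

```text
yaw -78.0 p [0.6491 0.0441 0.0568] gap 0.0186 F [-0.1 -0.5 -2.8] M [-0.02 -0.03 -0.02] t 14.9
yaw -78.0 p [0.6491 0.0441 0.0567] gap 0.0183 F [-3.3 -0.7  6.5] M [-0.    0.57 -0.05] t 15.2
```

Contact at the predicted height, so the wrench lies flat on the flange. I'll let go, rise and check.

```bash
python3 -m crank '-0.1 0 0 0.008 0 0 0; -0.1 0 0 0 0 0 0; -0.1 0 0 0 0 0 0; -0.1 0 0 0.1 0 0 0; -0.1 0 0 0.1 0 0 0; -0.1 0.085 0.018 0.08 0 0 0; -0.1 0.085 0.018 0 0 0 0; -0.1 0 0 0 0 0 0; -0.1 0 0 0 0 0 0' 20 >/dev/null; python3 - <<'E'
from h import *
import g,pickle
w=manip.get_image("wrist");s=manip.get_image("side");pickle.dump(w,open("wr3.pkl","wb"))
o=np.zeros((480,800,3),np.uint8);o[:240,:240]=cv2.resize(s["img"][180:260,280:360],(240,240))
o[:,240:]=w["img"][:,40:600]
cv2.imwrite("pics/c8.png",o[:,:,::-1])
E
```

```text
yaw -78.0 p [0.6997 0.055  0.1408] gap 0.047 F [ 0.5  0.8 -0.6] M [0.   0.01 0.04] t 16.1
```

View pics/c8.png

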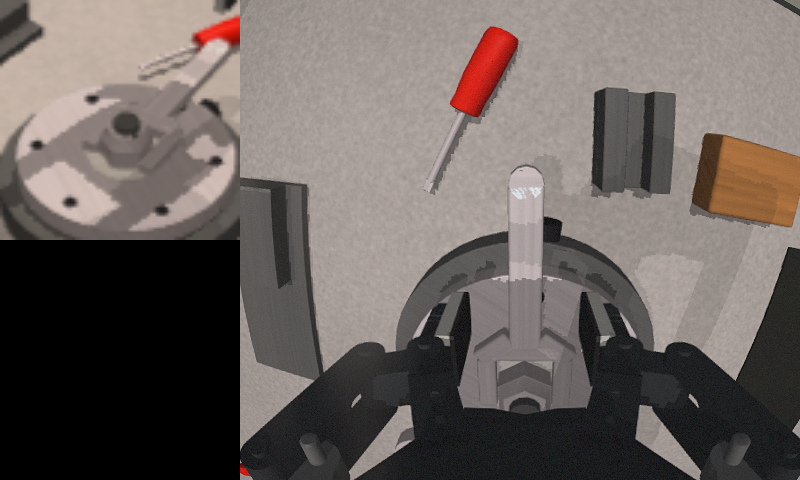

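The wrench lies flat with its jaws round the nut, released, and the handle is centred between the pads at (526,300). I'll go down and take the outer half, and print the arc rows.

```bash
python3 -m crank '-0.1 0 0 -0.15 0 0 0; -0.1 0 0 -0.1 0 0 0; -0.1 0 0 -0.03 0 0 0; -0.1 0 0 0 0 0 0; 1 0 0 0 0 0 0; 1 0 0 0 0 0 0; 1 0 0 0 0 0 0; 1 0 0 0 0 0 0' 80 >/dev/null; python3 g.py
python3 -c "
import numpy as np
th=11.7;r=.1171/.3
for d in [4]+[7]*9:
    a,b=np.radians([th,th-d]);print(d,th-d,np.round(r*(np.cos(b)-np.cos(a)),4),np.round(r*(np.sin(b)-np.sin(a)),4));th-=d
"
```

```text
yaw -78.0 p [0.7015 0.0549 0.0599] gap 0.0182 F [1.  0.3 5.3] M [ 0.08 -0.05 -0.01] t 17.0
4 7.699999999999999 0.0046 -0.0269
7 0.6999999999999993 0.0035 -0.0475
7 -6.300000000000001 -0.0023 -0.0476
7 -13.3 -0.0081 -0.047
7 -20.3 -0.0138 -0.0456
7 -27.3 -0.0192 -0.0436
7 -34.3 -0.0244 -0.0409
7 -41.3 -0.0292 -0.0377
7 -48.3 -0.0336 -0.0338
7 -55.3 -0.0375 -0.0295
```

```bash
python3 -m crank '1 0 0 0.01 0 0 0; 1 0.0046 -0.0269 0 0 0 -0.1333; 1 0 0 0 0 0 0'>/dev/null; python3 g.py
python3 -m crank '1 0.0035 -0.0475 0 0 0 -0.2333; 1 0 0 0 0 0 0'>/dev/null; python3 g.py
python3 -m crank '1 -0.0023 -0.0476 0 0 0 -0.2333; 1 0 0 0 0 0 0'>/dev/null; python3 g.py
```

```text
yaw -82.1 p [0.7013 0.046  0.0604] gap 0.0185 F [-0.1 -0.5 -0.1] M [-0.23 -0.11 -0.  ] t 17.3
yaw -89.1 p [0.7021 0.0323 0.0604] gap 0.0181 F [-0.8  1.2  1.1] M [ 0.19 -0.02 -0.03] t 17.5
yaw -95.9 p [0.7014 0.0184 0.0604] gap 0.0178 F [-0.3  1.1 -0.2] M [ 0.24 -0.06  0.08] t 17.7
```

```bash
python3 -m crank '1 0 0 0 0 0 0; 1 0 0 0 0 0 0'>/dev/null; python3 g.py
python3 - <<'E'
from h import *
import pickle
for n in("scene","side"):
    im=manip.get_image(n);pickle.dump(im,open(n+"9.pkl","wb"))
    u,v=np.round(proj(im,[.585,.0312,.08])).astype(int);c=cv2.resize(im["img"][v-30:v+30,u-40:u+60],None,fx=5,fy=5,interpolation=cv2.INTER_CUBIC);cv2.imwrite(f"/tmp/{n}.png",c[:,:,::-1])
w=manip.get_image("wrist");pickle.dump(w,open("w9.pkl","wb"))
o=np.zeros((600,800,3),np.uint8);o[:300,:500]=cv2.imread("/tmp/scene.png");o[300:,:500]=cv2.imread("/tmp/side.png");o[:360,500:]=cv2.resize(w["img"][240:480,220:420,::-1],(300,360))
cv2.imwrite("pics/c9.png",o)
E
```

```text
yaw -95.8 p [0.7015 0.0188 0.0604] gap 0.0182 F [-0.5  0.1 -1. ] M [0.09 0.04 0.11] t 17.9
```

View pics/c9.png

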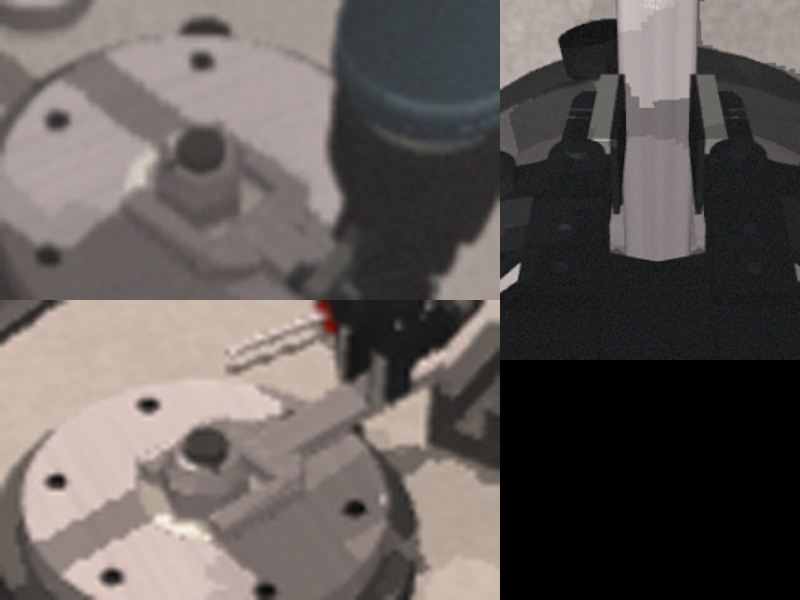

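The wrench is flat, round the nut and turning (scene crop: stud at (200,150), jaws either side of it). That was my last view. I'll continue the arc, reading the load while it moves.

```bash
python3 -m crank '1 -0.0081 -0.047 0 0 0 -0.2333'>/dev/null; python3 g.py
python3 -m crank '1 -0.0138 -0.0456 0 0 0 -0.2333'>/dev/null; python3 g.py
python3 -m crank '1 -0.0192 -0.0436 0 0 0 -0.2333'>/dev/null; python3 g.py
python3 -m crank '1 0 0 0 0 0 0'>/dev/null; python3 g.py
```

```text
yaw -102.9 p [0.6995 0.0064 0.0605] gap 0.0178 F [-0.2  3.2 -2.1] M [0.52 0.02 0.28] t 18.15
yaw -110.1 p [ 0.6954 -0.0083  0.0604] gap 0.0181 F [-0.   4.8  0. ] M [ 0.73 -0.01  0.25] t 18.25
yaw -117.2 p [ 0.6896 -0.0218  0.0604] gap 0.0179 F [ 0.9  3.6 -0.6] M [ 0.79 -0.    0.29] t 18.35
yaw -117.1 p [ 0.689  -0.023   0.0604] gap 0.0179 F [ 0.8  1.6 -2. ] M [ 0.36 -0.05  0.  ] t 18.45
```

```bash
python3 -m crank '1 -0.0244 -0.0409 0 0 0 -0.2333; 1 -0.0292 -0.0377 0 0 0 -0.2333; 1 -0.0336 -0.0338 0 0 0 -0.2333; 1 -0.0291 -0.0235 0 0 0 -0.1833'>/dev/null; python3 g.py
python3 -m crank '1 0 0 0 0 0 0; 1 0 0 0 0 0 0'>/dev/null; python3 g.py
```

```text
yaw -143.5 p [ 0.6551 -0.0629  0.0606] gap 0.0184 F [ 2.4  4.  -2. ] M [ 0.57 -0.39  0.22] t 18.85
yaw -143.2 p [ 0.6548 -0.0631  0.0606] gap 0.0183 F [-0.1  0.2 -2. ] M [ 0.08 -0.08  0.09] t 19.05
```

```bash
python3 -m crank '1 0.0214 0.0169 0 0 0 0.1333; 1 0 0 0 0 0 0; 1 0 0 0.02 0 0 0; 1 0 0 0.04 0 0 0; 1 0 0 0 0 0 0' 120 >/dev/null; python3 g.py
python3 -m crank '1 0 0 0.08 0 0 0; 1 0 0 0.12 0 0 0; 1 0 0 0.12 0 0 0; 1 0 0 0 0 0 0'>/dev/null; python3 g.py
python3 - <<'E'
from h import *
import pickle
for n in("scene","side","wrist"):pickle.dump(manip.get_image(n),open(n+"10.pkl","wb"))
im=pickle.load(open("wrist10.pkl","rb"));print(proj(im,[.585,.0312,.088],True))
E
```

```text
yaw -139.5 p [ 0.6619 -0.0587  0.0808] gap 0.016 F [ 0.2 -0.6 -3.6] M [-0.22 -0.07  0.09] t 19.55
yaw -139.5 p [ 0.6643 -0.0592  0.1816] gap 0.016 F [ 0.5 -0.5 -2.5] M [-0.16 -0.19  0.07] t 19.95
[323.53381118 386.16687939]
```

The wrench is lifted. Before laying it down, I'll check the nut's turn by putting the wrist camera over the nut and finding the dot numerically.

```bash
python3 -m crank '1 -0.0875 0.1 0 0 0 0; 1 -0.0875 0.1 0 0 0 0; 1 -0.0875 0.1 0 0 0 0; 1 -0.0875 0.1 0 0 0 0; 1 0 0 0 0 0 0; 1 0 0 0 0 0 0'>/dev/null; cat > dot.py <<'E'
from h import *
import pickle,sys
def dots(im,th=75):
    u,v=np.round(proj(im,[.585,.0312,.084],True)).astype(int)
    g=im["img"].max(2);S=32;c=g[v-S:v+S,u-S:u+S]
    k,lab,s,cen=cv2.connectedComponentsWithStats((c<th).astype(np.uint8))
    B=[(int(s[i,4]),cen[i]+[u-S,v-S]) for i in range(1,k) if s[i,4]>3]
    for a,p in B:
        q=onz(im,*p,.078,True)-[.585,.0312,.078];print(a,np.round(p,1),"r",round(np.hypot(*q[:2])*1e3,1),"yaw",round(np.degrees(np.arctan2(q[1],q[0])),1))
    return c
E
python3 - <<'E'
from dot import *
import g
print("before");dots(pickle.load(open("nut1.pkl","rb")))
im=manip.get_image("wrist");pickle.dump(im,open("nut2.pkl","wb"))
print("after",proj(im,[.585,.0312,.084],True));c=dots(im);print("60");dots(im,60)
E
```

```text
yaw -139.4 p [0.5545 0.0625 0.1731] gap 0.0163 F [-0.3  0.8 -4.2] M [-0.15 -0.09  0.03] t 20.7
before
273 [325.2 235. ] r 2.1 yaw -113.2
19 [327.1 236.9] r 4.1 yaw -119.2
5 [324.8 242.4] r 7.1 yaw -156.9
after [318.61481579 177.06427532]
130 [330.2 172.6] r 7.6 yaw -124.1
9 [303.2 175. ] r 9.9 yaw 37.7
5 [310.2 190.8] r 11.3 yaw 101.2
15 [344.8 201.9] r 24.0 yaw 175.1
60
12 [313.5 161.4] r 9.8 yaw -29.7
23 [329.4 163. ] r 10.6 yaw -89.2
24 [341.3 185.1] r 15.7 yaw -162.3
```

```bash
python3 - <<'E'
from dot import *
im=pickle.load(open("nut2.pkl","rb"));g=im["img"].max(2);u,v=319,177
ch="@#%*+=-:. "
for r in range(v-28,v+33):print("".join(ch[min(9,int(x)//22)] for x in g[r,u-32:u+34]))
E
```

```text
---============---==++=+==========+--=++=:         
              -=-============::.::-++++=++=============+++:  .    
            :--============-:.::::::-+++=+++=+++===+=+===+*+:-.   
          .=--============-.::::::::::-==++++++++++++=+===-+*+=.  
         .---============:.::::::::::::::==+++++++++++++==+=:--==:
       .----===========:...:.::::::::::::.:-+*++++++++++++++=---==
      :--============-:..:::.::::::::::::::::-+*+++++++++++++---==
     .---==========-::....:..:::::.:.::::::::::-=++++++++++++=--==
    :--===========-:............:.....:::::::::::-=++++++++++=--==
   .-============-:............:-==+=...::::::::::::-+++++++++--==
   --===========-::.......--==++*%%%%++-..:.::::::::::-=+*++++--==
  .-==========-::::.:...:=**%##%%%%%%#%*+=-:.:::::::::::=*++++--==
  .==========-:..::::.:-=%%%%*********%%#%*=-..:::::::::-***++---=
  .========--:..:.:..:-+%%***************%%%*--:::::::::-*++++----
  .-======-::::::::.:-+%**+*****+**********%%*+-::::::::-*++++=-==
  .-=====-:::::::..:=*%**+*+*++****+*********%*+-::::::::*++++--==
   -====-:.::::::::=%%**+*+*++**+*+********
[... 2271 characters left out ...]
:::::::::::::-==+****+:...:===
                 .*++*+-:..:::::::::::::::::::::::::-=+***+:.:====
                :**++*-:.:::::::::::::::::::::::::::::=****+: .===
.              :**+**=:.:::::::::::::::::::::::::::::::=****+: .==
.             .=*++*-:.:::::::::::::::::::::::::::::::::=****=--==
..            .++**-:::::::::::::::::::::::::::::::::::::=***+-===
...           .+**=:.:::::::::::::::::::::::::::::::::::::=+*+-:==
....          :*+=:.:--:::::::::::::::::::::::::::::::::::-=+*=-==
......        =*=::::-:::::::::::::::::::::::::::::::::::::-=+*+==
.......      .+=::::::::::::::::::::::::::::::::::::::::::::-=++++
.........    :=:::::::::::::::::::::::::::::::::::::::::::::::=+++
```

```bash
python3 - <<'E'
from dot import *
im=pickle.load(open("nut2.pkl","rb"))
c=onz(im,317,176.5,.088,True)
for z in(.076,.078,.08):
    d=onz(im,341,185,z,True)-c;print(c,np.degrees(np.arctan2(d[1],d[0])),np.hypot(*d[:2]))
n=pickle.load(open("nut1.pkl","rb"));c=onz(n,322-40+42-.3,235-40+125/3-.3,.088,True)
for z in(.076,.078,.08):
    d=onz(n,322-40+178/3-.3,235-40+149/3-.3,z,True)-c;print(c,np.degrees(np.arctan2(d[1],d[0])),np.hypot(*d[:2]))
E
```

```text
[0.5863217  0.03109236 0.088     ] -164.94425598533357 0.01696218994690051
[0.5863217  0.03109236 0.088     ] -164.03963012414252 0.016732604218414094
[0.5863217  0.03109236 0.088     ] -163.11007370890076 0.016507305054665255
[0.58584599 0.03085971 0.088     ] -115.1615652798541 0.016506489977142498
[0.58584599 0.03085971 0.088     ] -113.52275105451474 0.016033213162360796
[0.58584599 0.03085971 0.088     ] -111.78576656167922 0.015573844133990688
```

```bash
python3 - <<'E'
from dot import *
a=pickle.load(open("nut1.pkl","rb"));b=pickle.load(open("nut2.pkl","rb"))
def ang(im,p,q,z):
    d=onz(im,*p,z,True)-onz(im,*q,z,True);return round(np.degrees(np.arctan2(d[1],d[0]))%60,1)
f=lambda x,y:(282+x/3-.3,195+y/3-.3); h=lambda x,y:(287+x,149+y)
for z in(.05,.069):
  print("n1",[ang(a,f(*p),f(*q),z) for p,q in[((51,55),(51,155)),((203,52),(203,158)),((51,155),(127,190)),((127,190),(203,158)),((126,10),(203,52)),((126,10),(51,55))]])
  print("n2 left",ang(b,h(2.5,13),h(6,41),z))
# top-face (z=.08) bright inner/outer edges of n2 left: ':' region boundary
g=b["img"].max(2).astype(int)
def edge(im,g,rows,c0,c1):
    P=[]
    for r in rows:
        x=np.arange(c0,c1);dd=np.diff(g[r,c0:c1+1]);i=np.argmax(abs(dd));P.append((c0+i+.5,r))
    P=np.array(P,float);k=np.polyfit(P[:,1],P[:,0],1);res=np.abs(np.polyval(k,P[:,1])-P[:,0]);P=P[res<1.5];k=np.polyfit(P[:,1],P[:,0],1)
    return k,P[0,1],P[-1,1],len(P)
for nm,im,rows,c0,c1,z in [("n2 outer left",b,range(149+16,149+40),285,296,.069),("n2 taper/top left",b,range(149+17,149+41),291,299,.08),("n2 taper right",b,range(149+16,149+30),338,345,.08),
    ("n1 outer left",a,range(216,245),294,305,.069),("n1 outer right",a,range(215,246),344,355,.069),("n1 top left",a,range(218,240),300,312,.08)]:
    gg=im["img"].max(2).astype(int);k,r0,r1,n=edge(im,gg,rows,c0,c1);print(nm,n,ang(im,(np.polyval(k,r0),r0),(np.polyval(k,r1),r1),z))
E
```

```text
n1 [np.float64(11.0), np.float64(13.2), np.float64(15.9), np.float64(6.1), np.float64(13.1), np.float64(13.4)]
n2 left 16.7
n1 [np.float64(11.0), np.float64(13.2), np.float64(15.9), np.float64(6.1), np.float64(13.1), np.float64(13.4)]
n2 left 16.7
n2 outer left 24 16.5
n2 taper/top left 18 0.1
n2 taper right 13 17.1
n1 outer left 29 13.8
n1 outer right 28 12.1
n1 top left 10 8.3
```

Edge fits put the nut's corner at 12.7° before and −43.3° after, so a turn of about 56°, which is about a sixth. Next is the mat.

```bash
python3 -m crank '1 0.046 -0.1455 0 0 0 0.2548; 1 0.046 -0.1455 0 0 0 0.2548; 1 0.046 -0.1455 0 0 0 0.2548; 1 0.046 -0.1455 0 0 0 0.2548; 1 0.046 -0.1455 0 0 0 0.2548; 1 0.046 -0.1455 0 0 0 0.2548; 1 0.046 -0.1455 0 0 0 0.2548; 1 0.046 -0.1455 0 0 0 0; 1 0 0 0 0 0 0; 1 0 0 0 0 0 0'>/dev/null; python3 g.py
python3 -m crank '1 0 0 -0.12 0 0 0; 1 0 0 -0.12 0 0 0; 1 0 0 -0.12 0 0 0; 1 0 0 -0.06 0 0 0; 1 0 0 0 0 0 0; 1 0 0 0 0 0 0'>/dev/null; python3 g.py
```

```text
yaw -86.2 p [ 0.6657 -0.2901  0.1722] gap 0.0159 F [-1.2  1.3 -4.6] M [ 0.1  -0.25  0.03] t 21.75
yaw -86.0 p [ 0.6665 -0.2868  0.0487] gap 0.0163 F [-0.1 -1.  -3.2] M [ 0.   -0.21  0.02] t 22.35
```

```bash
python3 -m crank '1 0 0 -0.05 0 0 0; 1 0 0 -0.035 0 0 0; 1 0 0 0 0 0 0'>/dev/null; python3 g.py
python3 -m crank '1 0 0 -0.015 0 0 0; 1 0 0 0 0 0 0'>/dev/null; python3 g.py
python3 -m crank '1 0 0 -0.01 0 0 0; 1 0 0 0 0 0 0'>/dev/null; python3 g.py
```

```text
yaw -86.0 p [ 0.6652 -0.2866  0.0212] gap 0.0162 F [-1.   0.1 -3.1] M [ 0.03 -0.13 -0.01] t 22.65
yaw -86.0 p [ 0.6662 -0.2874  0.0183] gap 0.016 F [ 0.1 -0.2 -2.4] M [-0.03 -0.11 -0.02] t 22.85
yaw -86.0 p [ 0.6665 -0.2875  0.0156] gap 0.0158 F [ 1.3 -0.2 -2. ] M [-0.03 -0.11 -0.02] t 23.05
```

```bash
python3 -m crank '1 0 0 -0.006 0 0 0; 1 0 0 0 0 0 0'>/dev/null; python3 g.py
python3 -m crank '1 0 0 -0.005 0 0 0; 1 0 0 0 0 0 0; 1 0 0 0 0 0 0'>/dev/null; python3 g.py
python3 -m crank '1 0 0 -0.005 0 0 0; 1 0 0 0 0 0 0; 1 0 0 0 0 0 0'>/dev/null; python3 g.py
```

```text
yaw -86.0 p [ 0.6666 -0.2875  0.0139] gap 0.0159 F [ 0.5  0.1 -2.3] M [-0.01 -0.1   0.03] t 23.25
yaw -86.0 p [ 0.6666 -0.2876  0.0136] gap 0.016 F [-3.7  1.3  6.4] M [0.19 0.35 0.01] t 23.55
yaw -86.0 p [ 0.6666 -0.2876  0.0135] gap 0.0162 F [-5.2  3.2 12.8] M [0.47 0.84 0.03] t 23.85
```

Contact is at the predicted height. I'll release, lift straight off, and check the laid wrench numerically.

```bash
python3 -m crank '1 0 0 0.006 0 0 0; -0.2 0 0 0 0 0 0; -0.2 0 0 0 0 0 0; -0.2 0 0 0 0 0 0; -0.2 0 0 0.08 0 0 0; -0.2 0 0 0.15 0 0 0; -0.2 0 0 0.15 0 0 0; -0.2 0 0 0.15 0 0 0; -0.2 -0.15 0 0.1 0 0 0; -0.2 -0.15 0 0 0 0 0; -0.2 -0.15 0 0 0 0 0; -0.2 -0.1 0 0 0 0 0' >/dev/null
python3 -m crank '-0.2 0 0 0 0 0 0; -0.2 0 0 0 0 0 0'>/dev/null
python3 - <<'E'
from h import *
import g
for n,fi in(("wrist",True),("scene",False)):
    im=manip.get_image(n);cv2.imwrite(f"pics/fin_{n}.png",im["img"][:,:,::-1])
    c=np.array([proj(im,[x,y,.003],fi) for x,y in[(.493,-.36),(.75,-.345),(.741,-.22),(.484,-.23)]]).astype(np.int32)
    M=np.zeros((480,640),np.uint8);cv2.fillPoly(M,[c],1)
    m=((im["img"].min(2)>75)&(M>0)).astype(np.uint8)
    k,lab,s,cen=cv2.connectedComponentsWithStats(m);i=1+np.argmax(s[1:,4]);ct=max(cv2.findContours((lab==i).astype(np.uint8),0,1)[0],key=cv2.contourArea)
    P=np.array([onz(im,*p[0],.015,fi)[:2] for p in ct]).astype(np.float32);print(n,s[i],cv2.minAreaRect(P))
    # mat outline
    if fi:
        g2=(im["img"].max(2)<60).astype(np.uint8);
E
```

```text
yaw -86.1 p [ 0.5048 -0.2879  0.1999] gap 0.0513 F [-0.8  0.8  0.4] M [ 0.05 -0.03 -0.02] t 25.25
wrist [ 294    0   85  181 5987] ((0.6136900782585144, -0.29159584641456604), (0.16231903433799744, 0.07290514558553696), 3.1060173511505127)
scene [ 219  339   81   63 1239] ((0.6263563632965088, -0.29269301891326904), (0.18585330247879028, 0.07401687651872635), 3.949270009994507)
```

```bash
python3 -c "
from cell import manip
print(manip.sign_off())"
```

```text
the job is handed in; nothing more can be done
None
```

I ran the whole job in the order asked and handed it in at about 25 s of robot time. The tightening came out slightly short of a sixth of a turn by my measurement, at about 56°.

- **Finger-tightening:** I turned the nut clockwise by about 63–66°. The moment then jumped from about −0.15 to +0.4 Nm and the jaws began to slip, which I took as the stop.
- **Wrench onto the nut:** I drew it out of the pocket by the neck and set it on the flange. Contact came at the predicted height. I released it, and a picture showed it lying flat with the jaws round the nut.
- **Tightening:** I took the wrench again about 118 mm from the jaws and swung it about 66°, which includes the play in the jaws. The load while turning was about 0.75 Nm.
- **Laying down:** The wrench lies on the mat at about (0.626, −0.293), about 10 mm from the mat centre I measured. Its outline there is 186 × 74 mm at 3.9°, which fits a wrench lying flat and lined up with the mat. The gripper is open and about 200 mm above the bench, clear of everything.

These checks disagreed or fell short:

- **Turn of the nut:** edge fits gave about 56°, while the dot gave about 50° and is less reliable. I judged that close enough and did not re-tighten.
- **Fingertips:** they stood only 0–7 mm ahead of the TCP, not 25 mm. My first grip therefore closed above the nut around the stud, and I repeated it lower down. The nut had not turned.
- **Final wrist picture:** the wrist camera's outline of the wrench was shorter than it should be, 162 mm against 184 mm, so I relied on the scene camera instead.
- **Final look:** I had used all 12 picture views, so the end state was checked only by numbers. I did not check the bystander objects again, but saw no sign of contact with any of them.

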